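Open the touch-latch desk power box and switch it on

ROBOT

A 6-joint arm with a two-finger parallel gripper is mounted at the origin on the work surface. World frame = base frame: x ahead of the robot, y to its left, z up, the work surface at z = 0. Lengths are in m, angles in rad, forces in N, time in s.
With the tool pointing down it reaches from about 0.35 to 0.85 m from the base axis. Payload 8.1 kg.
Tool frame: the origin (TCP) lies at the very end of the fingers, on their centre line; the grasp point (between the pads) lies 19 mm behind it; z points along the fingers, y is the line along which they close (so a half turn about z gives the same grasp; the last joint's range is limited). The gripper opens to 93 mm and grips with 3 to 60 N. Pads are 15 mm wide; open, the fingers measure 128 mm over their backs; the gripper's body (75 mm by 188 mm) begins 65 mm behind the grasp point.
Start: joints at [-1.219, 0.13, 1.488, -0, 1.523, -0.085], TCP at [0.254, -0.544, 0.219] pointing down, gripper open.
Joint ranges: [-2.96, 2.96], [-0.89, 2.26], [0.02, 2.5], [-1.34, 4.48], [0, 2.73], [-2.66, 2.66]. Speed limits (rad/s): [2.39, 2.39, 2.79, 3.14, 3.14, 3.14].

INTERFACE

Orientations are given as a rotation vector (axis times angle).
In Python, from plant import read_state, eyes, workorder gives the robot as it stands. The module is installed in compiled form; this text tells all that it offers.
- The arm moves only by the tool play_rows, never from a script. Its argument "targets" is one flat list of numbers, 4 for each row, row after row: the shift along the tool's x, y, z in cm, then the turn about the tool's z in degrees. In form: [dx, dy, dz, roll, dx, dy, dz, roll, ...]. A call has 1 to 8 rows; each row is the pose to reach, as a shift and turn from the pose commanded when the call began, along the tool's axes at that moment; what a row does not reach only later rows make up. A row lasts 1/12 s, in which the tool goes at most 41.7 mm and 7.16 degrees, less where a joint would pass 70% of its speed; a pose out of reach is approached as far as the arm can. A call with a gripper value outside its range is refused whole. "grip" is the finger opening in cm, from 0 to 9.3, set as the call begins (left out, the last holds). The fingers move at their own pace and stop on an object; "grip_force" is the grip in N (left out, the last holds). Time passes only in rows, so rows that repeat a pose let the fingers close. It gives the time, the measured TCP pose, the force, the opening and the grip force at its end, in the units of the state.
- read_state(): the state, without advancing time (a new reading comes with each control period).
- eyes.read_camera(name): name is "side" or "top"; returns a dict with "image" (480x640x3 uint8, red, green, blue), "vfov" (degrees; the focal length in pixels is half the picture's height over the tangent of half this angle, whatever the lens; pixels are square), "cx", "cy" (the principal point, pixels), "cam_to_world" (4x4, takes a point from camera to world coordinates). Camera axes: x right, y up, looking along -z (the intrinsics and any distortion apply to the point x, -y, -z); pixel columns grow to the right and rows downward; lengths in m; the calibration is good to about 2 mm. A picture is of the moment at which its call begins. There is no depth.
- workorder.close_job(): hands the job in; it is judged then, once.
The state is a dict: "t": time; "q": joint angles; "dq": joint speeds; "joint_torque": joint torques, N m; "tool_pos": TCP position; "orientation": TCP orientation; "force": force on the tool from outside, world axes, zero at the start; "wrist_torque": the same for the moment, N m; "opening": finger opening in m; "gripper_force": force on a finger pad.
Only numpy, scipy, OpenCV 4.12 (cv2) and the standard library are available. Lean on these libraries where they do the work, as an engineer would, in place of code of your own. Each camera call takes 0.05 s, during which the arm holds its last target. There are 200 camera calls.

TASK

A reader at this library desk needs mains power: open the power box, the wider of the two flat grey-lidded boxes, and switch it on. Press its lid down near the front edge until the catch lets go and the lid springs ajar by itself, then fold the lid right back with a fingertip and press down the raised end of the rocker switch inside. Do it all by touch, gripping and picking up nothing; keep the narrow box shut, leave the reader's things where they lie and do not touch the old book on its foam cradle.

Things in the scene. Friction and masses are not known exactly. Their poses are not given: they have to be found in the camera images.
- power_box: Power box: aluminium, fixed on the table, 150 mm deep (x), 260 mm wide (y), 72 mm high (z); the wider of the two. Origin: centre of its underside; x points from its front (robot side, where the lid opens) to its back (hinges), z up. Offsets below use this frame. Walls 11 mm thick. Inside, a black panel at z = 45 mm with sockets at y = -82 and -22 mm (3 mm high) and the switch at y = +82 mm.
- power_box_hinge (a point): Middle of the power lid's hinge axis, which runs along the box's y at x = +60, z = 69 mm. Fixed to the box. When the lid is ajar, the catch's plunger, an 11 mm thick rod, stands under it at x = -25, y = 0 mm, up to z = 107 mm: pass beside it.
- power_lid (a joint): Angle of the power lid, rad: 0 shut and flush, -0.06 pressed in, 0.47 ajar (front edge 55 mm above the rim), 1.9 folded right back to its stop. Push-to-open: pressed 6 mm in at the front (3 to 4 N; hard stop at 7 mm) and let go, it springs ajar in 0.5 s; pressed in again, it latches. From ajar it swings freely: let go before upright (1.57) it falls back to ajar, past upright it falls to the stop.
- power_lid_press (a point): Where to press: top of the power lid, 12 mm behind the middle of its front edge, on a round thumb mark 22 mm across; moves with the lid. Shut: x = -50, y = 0, z = 72 mm. The lid, grey above, black below: 122 mm from hinge axis to front edge (shut: x = -62), y from -117 to +117, 5 mm thick, 0.2 kg; shut, it is flush in the walls with no edge to grip. Fingers on both its faces count as gripping.
- power_switch (a joint): Rocker switch in the power box, rad: 0 off, with its front end (nearer the lid's front edge) raised; 0.30 on, with that end pressed down. Stays where it is left; takes about 3 N. Black rocker 35 mm along x, 24 mm along y, centred at x = -16, y = +82 mm, in a grey frame 44 by 34 mm with its top at z = 49 mm.
- switch_end (a point): On the top of the rocker's front end, 3 mm from its tip (off: x = -29, y = +82, z = 61 mm in the box frame; about 4 mm lower when on). It moves with the rocker.
- data_box: The data box, which stays shut: the same low aluminium box with the same push-to-open lid, but 150 mm wide (150 mm deep, 72 mm high). Origin: centre of its underside. The two boxes may change places.
- data_lid (a joint): Angle of the data box's lid, rad: 0 shut, 0.47 sprung ajar.
- codex_cradle: Old book lying open on grey foam wedges on the right side of the table, 340 by 300 mm, 100 mm high, fixed. Origin: centre of its underside.
- book_weight: Loose: brown leather book weight, block 110 by 32 by 26 mm, 0.7 kg. Origin: centre of its underside.
- charger: Loose: white plug-in charger, 44 by 40 by 26 mm with two pins along +x. Origin: centre of its underside.
- loupe: Loose: black loupe, standing cylinder 44 mm across, 42 mm high. Origin: centre of its underside.
- pencil: Loose: pencil, 7 mm thick, 190 mm long along its x. Origin: centre of its underside.
- eraser: Loose: white eraser, 48 by 22 by 12 mm. Origin: centre of its underside.
- notebook: Loose: dark notebook, 145 by 100 by 14 mm. Origin: centre of its underside.
- dust_brush: Loose: dusting brush, 190 mm long, lying along its x, bristles to +x. Origin: centre of its underside.

How it is judged:
On the way, in this order (a step that is already met when the one before it is completed fails the run):
1. pressed and let go, the power box's lid stands ajar on its spring, with no finger on it (value of joint power_lid between 0.3 and 0.8 rad and contact force between the fingers and power_lid_c1 below 0.3 N and contact force between the fingers and power_lid_c0 below 0.3 N), for 0.1 s.
2. the power box's lid is folded right back past upright to its stop (value of joint power_lid above 1.75 rad), for 0.1 s.
3. the rocker switch is pressed to on (value of joint power_switch above 0.22 rad), for 0.1 s.
At the end, for the whole second after the job is handed in: The power box's lid is folded right back (over 1.75 rad) and its rocker switch is on (over 0.22 rad); the data box's lid is shut (under 0.05 rad); each of the reader's loose things is within 20 mm of where it lay (value of joint power_lid above 1.75 rad and value of joint power_switch above 0.22 rad and value of joint data_lid below 0.05 rad and distance of each of book_weight, charger, pencil, eraser, notebook, dust_brush, loupe from where it was at the start of the episode below 0.02 m); the robot touches nothing.
It fails at once if the narrow data box's lid is opened (value of joint data_lid above 0.1 rad).
It fails at once if the power box's lid is gripped (both its faces held between the fingers) (contact force between the fingers and power_lid_c1 above 2 N and contact force between the fingers and power_lid_c0 above 2 N).
It fails at once if one of the reader's loose things is picked up or pushed more than 20 mm away (distance of any of book_weight, charger, pencil, eraser, notebook, dust_brush, loupe from where it was at the start of the episode above 0.02 m).
It fails at once if the old book or its cradle is touched (contact force between any of the fingers, the arm and codex_cradle above 0.5 N).
It also fails if it takes over 54 s, if anything falls off the work surface, if the arm or the gripper's body presses on something with over 40 N, if the wrist force passes 120 N, or if a joint passes its speed limit or range.

## Working session

There is one attempt and no reset: what is moved stays moved. The work goes in short steps, Python scripts to look and compute and a tool call to move; the robot and the scene stay as the last step left them, time stands still between calls to the robot, and variables do not carry over. Pictures are saved under pics/ and viewed, at most 10 in all, crops included, and the job is handed in when it is done.

Besides the shell and the picture viewer there is one more tool, called after ">>>" as name(argument=value, ...) on one line, values as JSON. play_rows: Moves the arm, as the interface text tells. Its arguments: {"type":"object","properties":{"targets":{"type":"array"},"grip":{"type":"number"},"grip_force":{"type":"number"}},"required":["targets"]}

```bash
mkdir -p pics
cat > h.py <<'E'
import numpy as np, cv2
from plant import read_state, eyes, workorder
def cam(n,save=None):
    d=eyes.read_camera(n)
    if save: cv2.imwrite('pics/'+save,d['image'][:,:,::-1])
    return d
def ray(d,u,v):
    f=d['image'].shape[0]/2/np.tan(np.radians(d['vfov'])/2)
    M=np.array(d['cam_to_world']); r=M[:3,:3]@np.array([(u-d['cx'])/f,-(v-d['cy'])/f,-1]); return M[:3,3],r
def pz(d,u,v,z):
    o,r=ray(d,u,v); return o+r*(z-o[2])/r[2]
def proj(d,p):
    f=d['image'].shape[0]/2/np.tan(np.radians(d['vfov'])/2)
    M=np.array(d['cam_to_world']); c=M[:3,:3].T@(np.array(p)-M[:3,3]); return d['cx']-f*c[0]/c[2], d['cy']+f*c[1]/c[2]
E
python3 - <<'E'
from h import *
for n in('top','side'):
    d=cam(n,n+'0.png'); print(n,{k:v for k,v in d.items() if k!='image'})
print(read_state())
E
```

```text
top {'vfov': 49.856463166817754, 'cx': 323.0236582798229, 'cy': 235.08167255942277, 'cam_to_world': array([[-2.68231365e-02,  9.94205920e-01, -1.04091823e-01,
         4.48196020e-01],
       [-9.99633890e-01, -2.70469933e-02, -7.39391562e-04,
        -1.91178917e-01],
       [-3.55047832e-03,  1.04033882e-01,  9.94567416e-01,
         1.20119346e+00],
       [ 0.00000000e+00,  0.00000000e+00,  0.00000000e+00,
         1.00000000e+00]])}
side {'vfov': 44.90080363918537, 'cx': 315.1593211300393, 'cy': 240.01624371416207, 'cam_to_world': array([[-0.92906826,  0.21300573, -0.30242476,  0.13964714],
       [-0.36989836, -0.52897059,  0.76378355,  0.88301378],
       [ 0.00271647,  0.82147347,  0.57024026,  0.86978355],
       [ 0.        ,  0.        ,  0.        ,  1.        ]])}
{'t': 0.1, 'q': array([-1.21945013e+00,  1.31087787e-01,  1.48915406e+00, -2.22180109e-05,
        1.52300278e+00, -8.54060315e-02]), 'dq': array([ 0.00011364, -0.00198042, -0.00336379, -0.00060845,  0.0011502 ,
        0.00044395]), 'joint_torque': array([ 8.32001951e-04, -5.61341321e+01, -4.93095195e+01,  7.70145538e-02,
        2.91218469e-02, -4.28016688e-05]), 'tool_pos': array([ 0.25363288, -0.54319433,  0.21770003]), 'orientation': array([-3.06538551e+00, -6.80256603e-01,  3.78383686e-04]), 'force': array([ 0.38694007, -0.47205753,  0.15719404]), 'wrist_torque': array([ 0.02151664, -0.02309396, -0.02089885]), 'gripper_force': 0.0, 'opening': 0.0930823498203211}
```

View pics/top0.png

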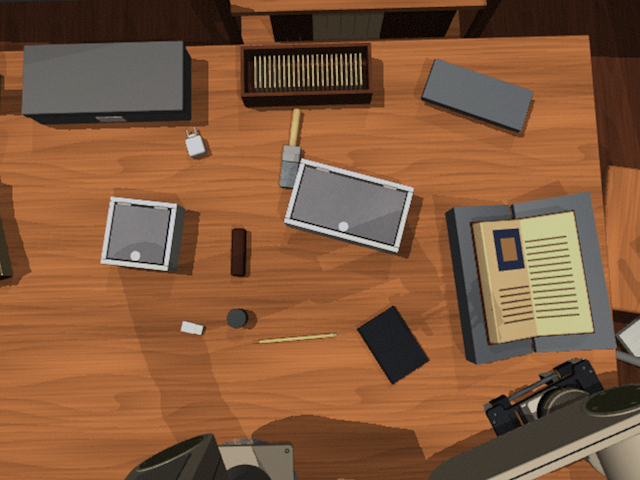

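View pics/side0.png

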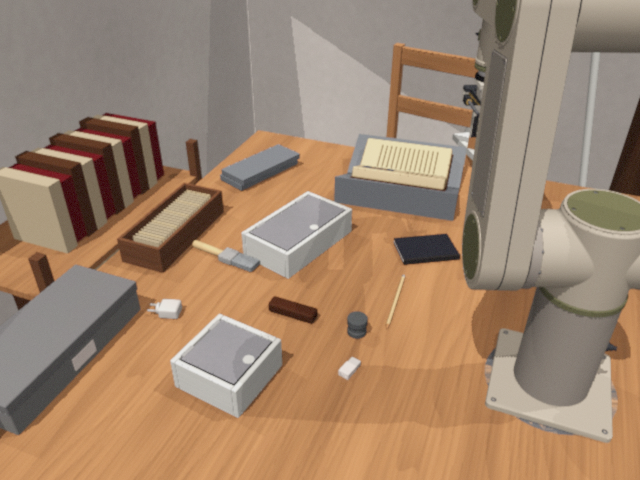

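The top view shows the power box with outer corners near (303,160), (413,187), (400,253) and (285,222) and its thumb mark at (343,227). The data box is to the left, centred near (140,235). The side view agrees with this.

```bash
cat > m.py <<'E'
from h import *
import json
d=cam('top'); im=d['image']
g=im.min(2); m=((g>150)*255).astype(np.uint8); m[:140]=0;m[270:]=0;m[:,:275]=0;m[:,430:]=0
n,l,s,c=cv2.connectedComponentsWithStats(m)
k=1+np.argmax(s[1:,2]*s[1:,3]); pts=np.argwhere(l==k)[:,::-1].astype(np.float32)
P=np.array([pz(d,u,v,.072)[:2] for u,v in pts]).astype(np.float32)*1000
print(s[k],cv2.minAreaRect(P)); 
(cx,cy),(w,h),a=cv2.minAreaRect(P)
print(cv2.boxPoints(((cx,cy),(w,h),a)))
mm=m.copy();mm[l==k]=0;mm[:200]=0
for i in range(1,n):
    if i!=k and s[i,4]>20: print(s[i],c[i],pz(d,*c[i],.072))
ds=cam('side'); print('side mark',pz(ds,314,227,.072))
crop=im[130:280,260:440,::-1]; cv2.imwrite('pics/c1.png',cv2.resize(crop,None,fx=4,fy=4))
E
python3 m.py
```

```text
[ 284  159  130   93 1522] ((632.7647094726562, -248.77732849121094), (259.77386474609375, 148.93182373046875), 73.69316101074219)
[[ 524.8246  -352.53052]
 [ 667.76514 -394.34778]
 [ 740.70483 -145.02414]
 [ 597.7643  -103.20688]]
[283 152  11   9  56] [287.35714286 156.60714286] [ 0.74481505 -0.11539013  0.072     ]
[338 221  11  10  77] [342.94805195 225.8961039 ] [ 0.58551903 -0.23475328  0.072     ]
side mark [ 0.58644053 -0.23724846  0.072     ]
```

View pics/c1.png

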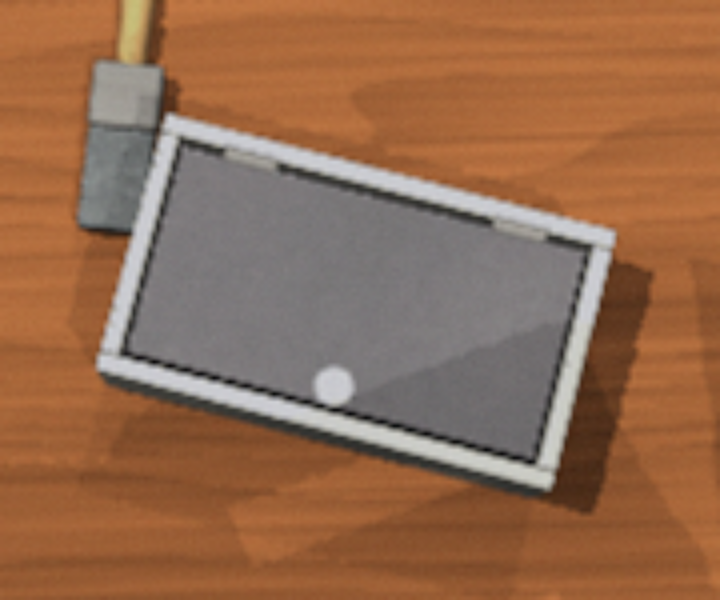

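The rim fits at 259.8 × 148.9 mm, against a true 260 × 150. That gives a box centre of (0.6328, -0.2488) and a yaw of -16.3°. The thumb mark is at (0.585, -0.235), as predicted. I'll close the fingers, align the tool and approach in two halves.

>>> play_rows(targets=[10, -3.5, 0, 21, 21.5, -7, 0, 41.3, 21.5, -7, 0, 41.3, 21.5, -7, 0, 41.3, 21.5, -7, 0, 41.3, 21.5, -7, 0, 41.3, 21.5, -7, 0, 41.3, 21.5, -7, 0, 41.3], grip=0)

```text
t: 0.87
tool_pos: [0.42, -0.388, 0.2185]
orientation: [-3.111, 0.439, 0.0]
force: [1.1, 0.3, -0.4]
opening: 0.044
gripper_force: 0.0
```

```bash
cat > go.py <<'E'
from h import *
import sys
from scipy.spatial.transform import Rotation as R
a=np.radians(-16.31);Rb=np.array([[np.cos(a),-np.sin(a),0],[np.sin(a),np.cos(a),0],[0,0,1]]);C=np.array([632.8,-248.8,0])
s=read_state();T=R.from_rotvec(s['orientation']).as_matrix()
b=Rb.T@(s['tool_pos']*1000-C)
print('t',s['t'],'box mm',b.round(1),'F',s['force'].round(1),'open',s['opening'],'tool axes in box',(Rb.T@T).round(3).tolist())
for k in sys.argv[1:]:
    p=np.array([float(x) for x in k.split(',')]); print(k,'-> cm',((T.T@Rb@(p-b))/10).round(2))
E
python3 go.py=0 2>/dev/null; python3 go.py -50,0,110
```

```text
t 0.8667 box mm [-165.1 -193.4  218.5] F [ 1.1  0.3 -0.4] open 0.04404641624442796 tool axes in box [[1.0, 0.005, -0.0], [0.005, -1.0, 0.0], [-0.0, -0.0, -1.0]]
-50,0,110 -> cm [ 11.6  -19.29  10.84]
```

>>> play_rows(targets=[3.8, -6.4, 0, 0.3, 7.6, -12.8, 0, 0.3, 11.5, -19.3, 0, 0.3, 11.5, -19.3, 3, 0.3, 11.5, -19.3, 7, 0.3, 11.5, -19.3, 10.8, 0.3, 11.5, -19.3, 10.8, 0.3, 11.5, -19.3, 10.8, 0.3], grip=0)

```text
t: 1.53
tool_pos: [0.5799, -0.2334, 0.1023]
orientation: [-3.106, 0.446, 0.018]
force: [-0.6, 0.5, -2.9]
opening: 0.0006
gripper_force: 0.0
```

>>> play_rows(targets=[0, 0, 0, 0, 0, 0, 0, 0])

```text
t: 1.7
tool_pos: [0.5835, -0.2382, 0.1124]
orientation: [3.108, -0.453, 0.002]
force: [0.3, 1.3, -0.3]
opening: 0.0008
gripper_force: 0.0
```

```bash
python3 go.py -50,0,78 -50,0,64
python3 - <<'E'
from h import *
cam('side','s1.png')
E
```

```text
t 1.7 box mm [-50.3  -3.7 112.4] F [ 0.3  1.3 -0.3] open 0.0007799633903192078 tool axes in box [[1.0, -0.005, 0.001], [-0.005, -1.0, -0.001], [0.001, 0.001, -1.0]]
-50,0,78 -> cm [ 0.03 -0.37  3.44]
-50,0,64 -> cm [ 0.02 -0.37  4.84]
```

View pics/s1.png

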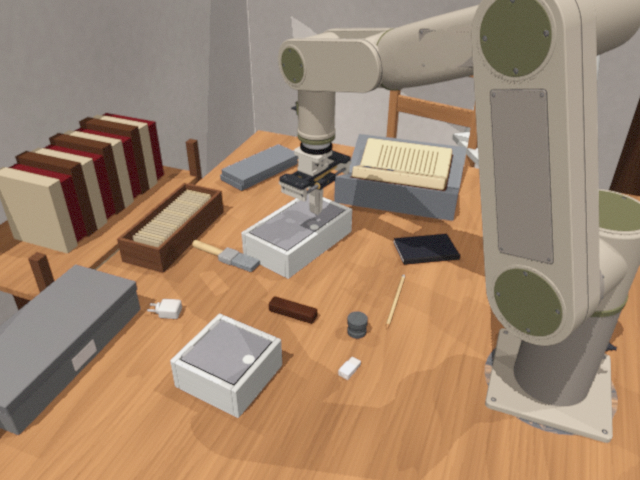

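The side view shows the closed fingertip above the thumb mark, at about (318,215). Next I'll lower it gently.

>>> play_rows(targets=[0, 0, 1, 0, 0, 0, 2, 0, 0, 0, 3, 0, 0, 0, 3, 0, 0, 0, 3, 0, 0, 0, 3, 0])

```text
t: 2.25
tool_pos: [0.5833, -0.2362, 0.0804]
orientation: [-3.109, 0.453, 0.001]
force: [0.2, 0.5, 0.5]
opening: 0.001
gripper_force: 0.0
```

```bash
python3 go.py -50,0,66
```

```text
t 2.25 box mm [-51.   -1.8  80.4] F [0.2 0.5 0.5] open 0.0009949104457586822 tool axes in box [[1.0, -0.005, -0.0], [-0.005, -1.0, 0.0], [-0.0, -0.0, -1.0]]
-50,0,66 -> cm [ 0.1  -0.18  1.44]
```

>>> play_rows(targets=[0.1, 0, 0.4, 0, 0.1, 0, 0.8, 0, 0.1, 0, 1.1, 0, 0.1, 0, 1.3, 0, 0.1, 0, 1.45, 0, 0.1, 0, 1.45, 0])

```text
t: 2.75
tool_pos: [0.5849, -0.2367, 0.0663]
orientation: [3.109, -0.453, 0.002]
force: [2.1, -0.4, 2.6]
opening: 0.0003
gripper_force: 1.4
```

>>> play_rows(targets=[0, 0, 0.1, 0, 0, 0, 0.15, 0, 0, 0, 0.15, 0])

```text
t: 3.0
tool_pos: [0.585, -0.2367, 0.0655]
orientation: [3.108, -0.453, 0.002]
force: [0.1, 0.1, 5.8]
opening: 0.0003
gripper_force: 3.1
```

Force is 5.8 N at the stop, so I'll let go and retract upward.

>>> play_rows(targets=[0, 0, -4, 0, 0, 0, -8, 0, 0, 0, -10, 0, 0, 0, -10, 0, 0, 0, -10, 0, 0, 0, -10, 0, 0, 0, -10, 0, 0, 0, -10, 0])

```text
t: 3.67
tool_pos: [0.5832, -0.2359, 0.1622]
orientation: [-3.108, 0.453, 0.006]
force: [0.4, 0.2, -0.1]
opening: 0.0001
gripper_force: 0.0
```

```bash
python3 go.py -85,40,170
python3 - <<'E'
from h import *
cam('side','s2.png')
E
```

```text
t 3.6667 box mm [-51.2  -1.6 162.2] F [ 0.4  0.2 -0.1] open 0.00012698235977124636 tool axes in box [[1.0, -0.005, -0.004], [-0.005, -1.0, 0.001], [-0.004, -0.001, -1.0]]
-85,40,170 -> cm [-3.4  -4.14 -0.76]
```

View pics/s2.png

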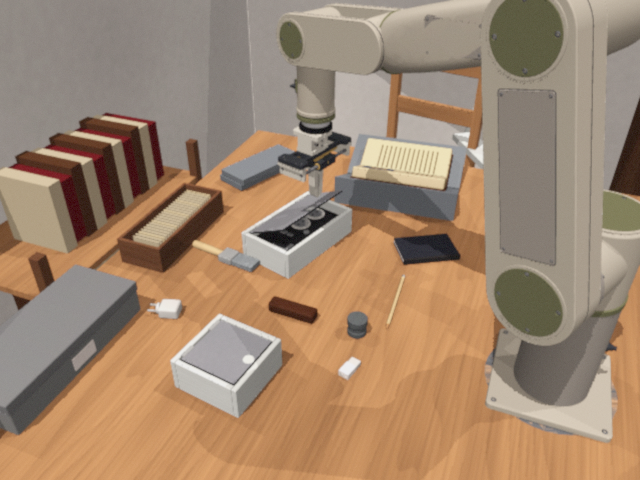

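The lid stands ajar, with its front edge from about (255,238) to (342,193), and the finger is clear above it. I'll move in front of the edge at y = +40 and lower to z ≈ 95 mm.

>>> play_rows(targets=[-2, -2, -0.5, 0, -3.5, -4.1, -0.5, 0, -3.5, -4.1, -0.5, 0, -3.5, -4.1, 2, 0, -3.5, -4.1, 4.5, 0, -3.5, -4.1, 6.6, 0, -3.5, -4.1, 6.6, 0, -3.5, -4.1, 6.6, 0])

```text
t: 4.38
tool_pos: [0.5612, -0.1868, 0.0968]
orientation: [-3.108, 0.453, 0.006]
force: [0.6, 0.6, 0.8]
opening: 0.0005
gripper_force: 0.0
```

>>> play_rows(targets=[0, 0, 0, 0, 0, 0, 0, 0])

```text
t: 4.55
tool_pos: [0.5639, -0.1879, 0.1006]
orientation: [3.108, -0.453, 0.004]
force: [0.7, -0.0, 0.3]
opening: 0.0005
gripper_force: 0.0
```

```bash
python3 go.py -60,40,97
python3 - <<'E'
import numpy as np
for th in np.arange(.47,1.8,.13): print(round(th,2), round(60-122*np.cos(th)-5*np.sin(th)-7.5), round(69+122*np.sin(th)-5*np.cos(th)))
E
```

```text
t 4.55 box mm [-83.3  39.1 100.6] F [ 0.7 -0.   0.3] open 0.0004711017813690777 tool axes in box [[1.0, -0.005, 0.003], [-0.005, -1.0, -0.0], [0.003, 0.0, -1.0]]
-60,40,97 -> cm [ 2.33 -0.1   0.37]
0.47 -59 120
0.6 -51 134
0.73 -42 147
0.86 -31 158
0.99 -19 168
1.12 -5 177
1.25 9 183
1.38 24 188
1.51 40 190
1.64 56 191
1.77 72 190
```

>>> play_rows(targets=[1, 0, 0.1, 0, 2, 0, 0.1, 0, 2.4, 0, -0.1, 0, 2.8, 0, -0.8, 0, 3.2, 0, -1.5, 0, 3.6, 0, -2.1, 0, 4.1, 0, -2.8, 0, 4.1, 0, -2.8, 0])

```text
t: 5.22
tool_pos: [0.6037, -0.1995, 0.1294]
orientation: [3.108, -0.453, 0.006]
force: [-2.3, 1.3, 2.1]
opening: 0.0005
gripper_force: 1.6
```

```bash
python3 go.py
python3 - <<'E'
from h import *
cam('side','s3.png')
E
```

```text
t 5.2167 box mm [-41.8  39.1 129.4] F [-2.3  1.3  2.1] open 0.0005474155059885634 tool axes in box [[1.0, -0.005, 0.004], [-0.005, -1.0, -0.0], [0.004, 0.0, -1.0]]
```

View pics/s3.png

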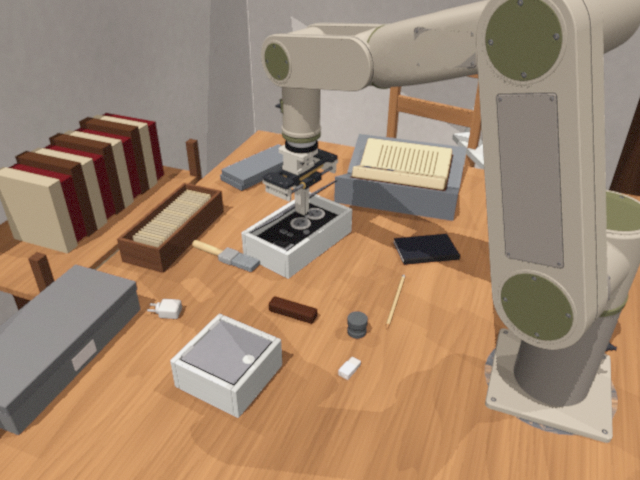

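The lid is rising on the fingertip, which touches it near (310,205). I'll continue along the arc.

>>> play_rows(targets=[0.6, 0, -0.6, 0, 1.1, 0, -1.1, 0, 1.7, 0, -1.6, 0, 2.3, 0, -2.0, 0, 3.0, 0, -2.4, 0, 3.7, 0, -2.8, 0, 4.4, 0, -3.0, 0, 5.1, 0, -3.2, 0])

```text
t: 5.93
tool_pos: [0.6513, -0.2137, 0.1587]
orientation: [3.109, -0.453, 0.001]
force: [-0.5, -0.3, 0.7]
opening: 0.0003
gripper_force: 0.3
```

>>> play_rows(targets=[0.8, 0, -0.1, 0, 1.6, 0, -0.2, 0, 2.4, 0, -0.3, 0, 3.2, 0, -0.3, 0, 4.0, 0, -0.3, 0, 4.8, 0, -0.3, 0, 5.6, 0, -0.3, 0, 6.2, 0, -0.3, 0])

```text
t: 6.6
tool_pos: [0.7108, -0.2313, 0.1611]
orientation: [-3.109, 0.453, 0.0]
force: [0.4, -0.7, -0.2]
opening: 0.0005
gripper_force: 0.0
```

```bash
python3 go.py
python3 - <<'E'
from h import *
cam('side','s4.png')
E
```

```text
t 6.6 box mm [ 70.   38.7 161.1] F [ 0.4 -0.7 -0.2] open 0.00045547341166221573 tool axes in box [[1.0, -0.005, -0.0], [-0.005, -1.0, 0.0], [-0.0, -0.0, -1.0]]
```

View pics/s4.png

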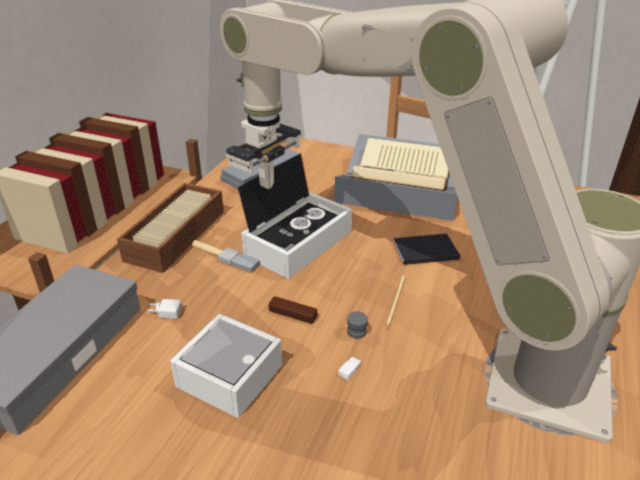

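The lid is folded right back, with its black underside at (245-308,160-225), and the finger is free. I'll back off and go above the rocker's front end.

>>> play_rows(targets=[-3.5, -1, 0, 0, -7, -3, 0, 0, -10, -4.4, 0, 0, -10, -4.4, 2, 0, -10, -4.4, 5, 0, -10, -4.4, 7.5, 0, -10, -4.4, 7.5, 0, -10, -4.4, 7.5, 0])

```text
t: 7.32
tool_pos: [0.6254, -0.1599, 0.085]
orientation: [-3.108, 0.453, 0.006]
force: [0.3, -0.6, 0.1]
opening: 0.0009
gripper_force: 0.0
```

>>> play_rows(targets=[0, 0, 0, 0, 0, 0, 0, 0, 0, 0, 0, 0])

```text
t: 7.57
tool_pos: [0.6285, -0.1611, 0.089]
orientation: [3.108, -0.453, 0.006]
force: [0.1, -0.0, -0.6]
opening: 0.0004
gripper_force: 0.0
```

```bash
python3 go.py -31,82,66 -31,82,57
python3 - <<'E'
from h import *
d=cam('side'); im=d['image'][170:290,220:370,::-1]; cv2.imwrite('pics/c5.png',cv2.resize(im,None,fx=5,fy=5,interpolation=cv2.INTER_CUBIC))
E
```

```text
t 7.5667 box mm [-28.8  83.   89. ] F [ 0.1 -0.  -0.6] open 0.00042866187709592177 tool axes in box [[1.0, -0.005, 0.004], [-0.005, -1.0, -0.0], [0.004, 0.0, -1.0]]
-31,82,66 -> cm [-0.23  0.1   2.3 ]
-31,82,57 -> cm [-0.23  0.1   3.2 ]
```

View pics/c5.png

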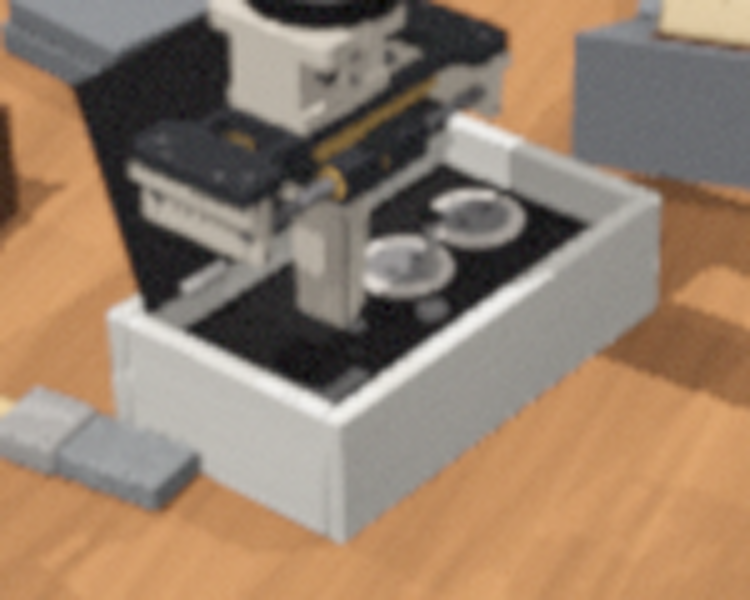

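The fingertip, at (330,320) in the crop, is over the rocker; a corner of the grey frame shows at (350,385). Pressing now.

>>> play_rows(targets=[-0.3, 0.1, 0.8, 0, -0.3, 0.1, 1.6, 0, -0.3, 0.1, 2.2, 0, -0.3, 0.1, 2.5, 0, -0.3, 0.1, 2.8, 0, -0.3, 0.1, 3.0, 0, -0.3, 0.1, 3.1, 0, -0.3, 0.1, 3.1, 0])

```text
t: 8.28
tool_pos: [0.6232, -0.1604, 0.0567]
orientation: [-3.109, 0.453, 0.002]
force: [-8.6, 2.6, 10.7]
opening: 0.0002
gripper_force: 5.6
```

```bash
python3 go.py
```

```text
t 8.2833 box mm [-34.1  82.1  56.7] F [-8.6  2.6 10.7] open 0.00021083589828084032 tool axes in box [[1.0, -0.004, -0.002], [-0.004, -1.0, -0.0], [-0.002, 0.0, -1.0]]
```

At z = 56.7 mm with 10.7 N, the rocker should be on its stop. I'll lift, back away and look.

>>> play_rows(targets=[0, 0, -1, 0, 0, 0, -4, 0, -2, 0, -8, 0, -5, 0, -11, 0, -8, 0, -13, 0, -11, 0, -13, 0, -11, 0, -13, 0, -11, 0, -13, 0])

```text
t: 8.95
tool_pos: [0.5179, -0.129, 0.1864]
orientation: [3.108, -0.453, 0.003]
force: [0.4, -1.1, 0.4]
opening: 0.0002
gripper_force: 0.0
```

```bash
python3 go.py
python3 - <<'E'
from h import *
d=cam('side','s6.png'); im=d['image'][190:280,230:360,::-1]; a=cv2.resize(im,None,fx=6,fy=6,interpolation=cv2.INTER_CUBIC)
cv2.imwrite('pics/c6.png',cv2.convertScaleAbs(np.clip((a/255.)**.5*255,0,255)))
from go import Rb,C
for p in [(-29,82,61),(-29,82,57),(-38,82,49),(6,82,49)]: print(p,proj(d,(Rb@np.array(p)+C)/1000))
E
```

```text
t 8.95 box mm [-143.9   82.7  186.4] F [ 0.4 -1.1  0.4] open 0.00019254220772288867 tool axes in box [[1.0, -0.005, 0.002], [-0.005, -1.0, -0.0], [0.002, 0.0, -1.0]]
t 9.0 box mm [-143.    82.7  186.2] F [-0.   0.2  0.6] open 0.0004306844426771358 tool axes in box [[1.0, -0.005, 0.002], [-0.005, -1.0, -0.0], [0.002, 0.0, -1.0]]
(-29, 82, 61) (np.float64(286.5212276640395), np.float64(243.15982414306595))
(-29, 82, 57) (np.float64(286.5631002740048), np.float64(244.50899275816835))
(-38, 82, 49) (np.float64(289.4766619398734), np.float64(248.52671719136848))
(6, 82, 49) (np.float64(275.8107779602278), np.float64(242.09292358973994))
```

View pics/c6.png

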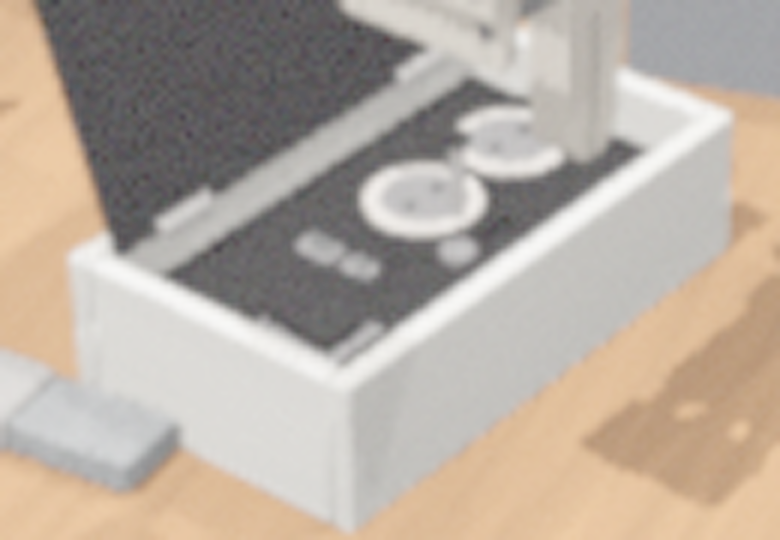

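The lid is still back. The rocker is too dark to judge in the crop, so I'll check it by touch: if it's on, there should be no contact at z ≈ 59 mm.

>>> play_rows(targets=[3.5, 0, 0, 0, 7, 0, 1, 0, 10, 0, 4, 0, 11.3, 0, 7, 0, 11.3, 0, 10, 0, 11.3, 0, 11, 0, 11.3, 0, 11, 0, 11.3, 0, 11, 0])

```text
t: 9.67
tool_pos: [0.6266, -0.1614, 0.0753]
orientation: [-3.109, 0.453, 0.002]
force: [-0.1, -1.5, 0.1]
opening: 0.0007
gripper_force: 0.0
```

>>> play_rows(targets=[0, 0, 0.3, 0, 0, 0, 0.6, 0, 0, 0, 0.9, 0, 0, 0, 1.1, 0, 0, 0, 1.1, 0, 0, 0, 1.1, 0, 0, 0, 1.1, 0])

```text
t: 10.25
tool_pos: [0.6267, -0.1615, 0.0649]
orientation: [3.109, -0.453, 0.001]
force: [-0.3, 0.3, -0.0]
opening: 0.0007
gripper_force: 0.0
```

```bash
python3 go.py -30,82,59 -30,82,56.5
```

```text
t 10.25 box mm [-30.4  82.1  64.9] F [-0.3  0.3 -0. ] open 0.000671912321569242 tool axes in box [[1.0, -0.005, 0.0], [-0.005, -1.0, 0.0], [0.0, -0.0, -1.0]]
-30,82,59 -> cm [0.04 0.01 0.59]
-30,82,56.5 -> cm [0.04 0.01 0.84]
```

>>> play_rows(targets=[0, 0, 0.2, 0, 0, 0, 0.4, 0, 0, 0, 0.6, 0, 0, 0, 0.6, 0, 0, 0, 0.6, 0])

```text
t: 10.67
tool_pos: [0.6264, -0.1613, 0.0582]
orientation: [-3.109, 0.453, 0.001]
force: [-0.1, 0.7, 0.1]
opening: 0.0007
gripper_force: 0.0
```

>>> play_rows(targets=[0, 0, 0.1, 0, 0, 0, 0.2, 0, 0, 0, 0.25, 0, 0, 0, 0.25, 0])

```text
t: 11.0
tool_pos: [0.6269, -0.1615, 0.057]
orientation: [3.109, -0.453, 0.001]
force: [-3.0, 1.2, 5.0]
opening: 0.0005
gripper_force: 2.7
```

There was no contact at 58.2 mm and firm contact at 57.0 mm, so the rocker is on. I'll retract clear and hand in.

>>> play_rows(targets=[0, 0, -1, 0, 0, 0, -4, 0, -2, 0, -8, 0, -5, 0, -11, 0, -7, 0, -13, 0, -7, 0, -13, 0, -7, 0, -13, 0, -7, 0, -13, 0])

```text
t: 11.67
tool_pos: [0.5597, -0.1415, 0.1863]
orientation: [3.109, -0.453, 0.001]
force: [-1.0, 0.4, -0.8]
opening: 0.0005
gripper_force: 0.0
```

>>> play_rows(targets=[0, 0, 0, 0, 0, 0, 0, 0, 0, 0, 0, 0, 0, 0, 0, 0])

```text
t: 12.0
tool_pos: [0.5593, -0.1414, 0.1849]
orientation: [-3.108, 0.453, 0.003]
force: [0.4, 0.6, -0.2]
opening: 0.0003
gripper_force: 0.0
```

```bash
python3 go.py; python3 -c "
from h import *
print(workorder.close_job())"
```

```text
t 12.0 box mm [-100.7   82.5  184.9] F [ 0.4  0.6 -0.2] open 0.00025895267263873563 tool axes in box [[1.0, -0.005, -0.002], [-0.005, -1.0, 0.0], [-0.002, -0.0, -1.0]]
the job is handed in; nothing more can be done
None
```

The power box's lid is folded right back and its rocker switch is on (checked by touch), nothing else was touched, and the job was handed in at about 12 s; no verdict was returned.

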